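# Right the toppled vase and flip the tea box shut

## Task

The square glass vase has toppled against the open tea box and leans in over it, so the lid cannot close. With the fingers, gently push the vase back up until it stands on its base where it is, then push the box's lid over and press it fully shut without slamming it. Do not grip, lift or drag the vase, and leave the jug, the funnel and the strainer alone.

Things in the scene. Friction and masses are not known exactly. Their poses are not given: they have to be found in the camera images.
- tea_box: open-topped wooden box fixed to the shelf, 110 mm deep (its x) x 180 mm wide (its y) x 85 mm high, walls 8 mm, tea sachets stand inside below the rim; origin at the centre of its underside, z up, x points away from the robot towards the lid's hinge, y along the hinge towards the side where the vase leans (left)
- lid (a joint): angle of the box's flap lid in rad: 0 is shut flat on the rim, 1.57 stands straight up, 1.95 is the stop (leaning away from the robot). The hinge is stiff: the lid stays wherever it is left, and 1 to 3 N at its free edge moves it
- lid_hinge (a point): middle of the hinge line, on the box's far rim (85 mm above the shelf); the hinge runs along the box's y
- lid_edge (a point): middle of the lid's free edge, on its outer face (the upper one when shut). The lid is a flat wooden board 180 mm wide, 8 mm thick, reaching 120 mm from the hinge, so that shut it overhangs the near rim by 10 mm and its outer face lies 93 mm above the shelf
- vase: green glass vase, square, 64 x 64 mm, 190 mm high, walls 4 mm, 0.4 to 0.7 kg, mass centre 79 mm up; loose. Origin at the centre of its underside, z along its height to the mouth. At first it leans about 0.6 rad to the box's -y: its -y foot edge on the shelf, its -y face on the box's left rim, its mouth over the box. Once pushed to within about 0.38 rad of upright it drops onto its base by itself
- jug: grey plastic measuring jug upside down on the shelf, 110 mm wide at the rim, 125 mm high, handle on its y side reaching 86 mm from the axis; loose; origin at the centre of the mouth, on the shelf; to be left alone
- funnel: orange silicone funnel standing on its wide rim, 104 mm across, 105 mm high; loose; origin at the centre of the rim, on the shelf; to be left alone
- strainer: stainless steel tea strainer lying mouth down, bowl 72 mm across, 30 mm high, thin handle reaching 130 mm along its -x, flat on the shelf; loose; origin under the bowl's centre; to be left alone
Not all that is in view belongs to the job. What is shaped like the vase but orange or red is not meant.

How it is judged:
By the outcome, as a careful person would: the job done as asked, in the order asked, and still so for the second after the job is handed in, with the robot touching nothing.
It also fails if it takes over 54 s, if anything falls off the work surface, if the arm or the gripper's body presses on something with over 40 N, if the wrist force passes 120 N, or if a joint passes its speed limit or range.

## Robot

A 6-joint arm with a two-finger parallel gripper is mounted at the origin on the work surface. World frame = base frame: x ahead of the robot, y to its left, z up, the work surface at z = 0. Lengths are in m, angles in rad, forces in N, time in s.
With the tool pointing down it reaches from about 0.275 to 0.725 m from the base axis. Payload 5.6 kg.
Tool frame: the origin (TCP) lies on the centre line of the jaws, within the pads' length; the fingertips stand 8 mm ahead of it and the grasp point (between the pads) lies 11 mm behind it; z points along the fingers, y is the line along which they close (so a half turn about z gives the same grasp; the last joint's range is limited). The gripper opens to 85 mm and grips with 20 to 120 N. Pads are 22 mm wide; open, the fingers measure 114 mm over their backs; the gripper's body (76 mm by 85 mm) begins 54 mm behind the grasp point. The pads swing forward as they close: fully open they stand 13 mm farther back than shut.
Start: joints at [-0.855, 0.255, 0.108, 0, -1.424, -0.285], TCP at [0.23, -0.5, 0.239] pointing down, gripper open.
Joint ranges: [-2.95, 2.95], [-1.21, 1.97], [-1.09, 1.5], [-2.87, 1.71], [-2.94, -0.07], [-3.05, 3.05]. Speed limits (rad/s): [2.57, 2.57, 3.14, 3.14, 3.14, 3.14].

## Interface

Orientations are given as a unit quaternion [x, y, z, w].
In Python, from rig import robot gives the robot as it stands. The module is installed in compiled form; this text tells all that it offers.
- The arm moves only by the tool jog_arm, never from a script. Its argument "series" is a list that holds one entry, the list of rows, each a list of 7 numbers: the turn, a rotation vector about the tool's x, y, z in rad, then the shift along the tool's x, y, z in cm, then the opening, from 0 (shut) to 1 (fully open). A call has 1 to 20 rows; each row is the pose to reach, as a shift and turn from the pose commanded when the call began, along the tool's axes at that moment; what a row does not reach only later rows make up. A row lasts 1/8 s, in which the tool goes at most 62.5 mm and 10.7 degrees, less where a joint would pass 70% of its speed; a pose out of reach is approached as far as the arm can. A call with a gripper value outside its range is refused whole. The fingers move at their own pace and stop on an object; "newtons" is the grip in N (left out, the last holds). Time passes only in rows, so rows that repeat a pose let the fingers close. It gives the time, the measured TCP pose, the force, the opening and the grip force at its end, in the units of the state.
- robot.get_state(): the state, without advancing time (a new reading comes with each control period).
- robot.snapshot(name): name is "side" or "top" or "wrist"; returns a dict with "image" (420x560x3 uint8, blue, green, red), "z_map" (420x560 float32, m along the optical axis (not along the pixel's ray), 0 where there is no reading), "intrinsics" (3x3 intrinsics, pixels), "pose" (4x4, takes a point from camera to world coordinates). Camera axes: x right, y up, looking along -z (the intrinsics and any distortion apply to the point x, -y, -z); pixel columns grow to the right and rows downward; lengths in m; the calibration is good to about 2 mm. A picture is of the moment at which its call begins.
- robot.hand_in(): hands the job in; it is judged then, once.
Trained networks look in the newest picture that a camera, given by its name, has taken for a name from the list of things; names that differ only in an ending like _2 or _b are one class to them, and where a whole thing is asked for, a point or a joint stands for the part that bears it (a point fixed in the world has none). Each returns a list of dicts, best first, with "conf" (0 to 1); they miss things now and then, are a little off and sometimes report something else, mostly with a low value. They report only what shows in the picture. A call takes as long as a camera call. They do not tell look-alikes from the thing itself.
- robot.search_frame(name, camera): "at" ([column, row] in pixels, amid what is visible of it).
- robot.trace(name, camera): "region" (420x560 bool, what is visible of it) and "at" ([column, row] in pixels, amid what is visible of it).
- robot.mark_of(name, camera): "at" ([column, row] in pixels: a listed point, or the origin of a listed thing).
The state is a dict: "clock": time; "joint_positions": joint angles; "dq": joint speeds; "joint_torque": joint torques, N m; "eef_pos": TCP position; "tool_rot": TCP orientation; "contact_force": force on the tool from outside, world axes, zero at the start; "wrist_torque": the same for the moment, N m; "opening": opening from 0.0 (shut) to 1.0 (fully open); "grip_force": force on a finger pad.
Only numpy, scipy, OpenCV 4.12 (cv2) and the standard library are available. Lean on these libraries where they do the work, as an engineer would, in place of code of your own. Each camera call takes 0.05 s, during which the arm holds its last target. There are 200 camera calls.

## Working session

There is one attempt and no reset: what is moved stays moved. The work goes in short steps, Python scripts to look and compute and a tool call to move; the robot and the scene stay as the last step left them, time stands still between calls to the robot, and variables do not carry over. Pictures are saved under pics/ and viewed, at most 10 in all, crops included, and the job is handed in when it is done.

Besides the shell and the picture viewer there is one more tool, called after "Request:" as name([rows], argument=value, ...), one row to a line, values as JSON. jog_arm: Moves the arm, as the interface text tells. Its arguments: {"type":"object","properties":{"series":{"type":"array"},"newtons":{"type":"number"}},"required":["series"]}

```bash
mkdir -p pics
cat > h.py <<'E'
import numpy as np, cv2
from rig import robot
from scipy.spatial.transform import Rotation as R
def world(s):
    z=s["z_map"]; K=np.array(s["intrinsics"]); v,u=np.mgrid[:z.shape[0],:z.shape[1]]
    X=(u-K[0,2])/K[0,0]*z; Y=(v-K[1,2])/K[1,1]*z
    p=np.stack([X,-Y,-z],-1); T=np.array(s["pose"]); w=p@T[:3,:3].T+T[:3,3]; w[z<=0]=np.nan
    return w
E
python3 - <<'E'
from h import *
np.set_printoptions(precision=3,suppress=True)
ims=[]
for c in("top","side"):
    s=robot.snapshot(c); W=world(s); np.savez(c,W=W,im=s["image"]); ims.append(s["image"]); cv2.imwrite(f"pics/{c}0.png",s["image"])
    print(c,s["pose"][:3,3] if hasattr(s["pose"],'shape') else s["pose"])
    for n in("tea_box","lid","vase","jug","funnel","strainer"):
        for r in robot.trace(n,c)[:2]:
            P=W[r["region"]]; P=P[~np.isnan(P[:,0])]
            if len(P): print(n,round(r["conf"],2),np.round(r["at"]),len(P),np.percentile(P,2,0),np.percentile(P,98,0))
    for n in("lid_hinge","lid_edge","vase","tea_box","jug","funnel","strainer"):
        for r in robot.mark_of(n,c)[:2]:
            u,v=map(int,r["at"]); print("mark",n,round(r["conf"],2),u,v,W[min(v,419),min(u,559)])
E
```

```text
top [0.461 0.109 1.215]
tea_box 0.73 [294. 203.] 4962 [ 0.479 -0.036  0.005] [0.643 0.139 0.204]
lid 0.97 [295. 177.] 1761 [ 0.575 -0.041  0.094] [0.647 0.121 0.205]
vase 0.94 [173. 286.] 2382 [0.33  0.223 0.006] [0.406 0.406 0.07 ]
vase 0.72 [238. 194.] 2004 [0.534 0.102 0.04 ] [0.625 0.252 0.192]
funnel 0.86 [341. 252.] 1301 [ 0.414 -0.133  0.006] [ 0.502 -0.04   0.105]
strainer 0.8 [361. 205.] 723 [ 0.524 -0.231 -0.   ] [ 0.606 -0.094  0.032]
mark lid_hinge 0.91 296 189 [0.597 0.04  0.109]
mark lid_edge 0.84 301 169 [ 0.661  0.022 -0.001]
mark vase 0.92 229 125 [0.751 0.201 0.066]
mark vase 0.91 216 190 [0.591 0.224 0.088]
mark tea_box 0.92 283 213 [0.545 0.066 0.054]
mark jug 0.66 172 163 [0.645 0.321 0.126]
mark funnel 0.75 341 248 [ 0.465 -0.074  0.054]
mark strainer 0.69 357 207 [ 0.567 -0.116  0.027]
side [0.185 0.743 0.888]
tea_box 0.89 [283. 197.] 4922 [ 0.467 -0.04   0.001] [0.644 0.163 0.2  ]
lid 0.92 [273. 173.] 2065 [ 0.573 -0.042  0.088] [0.648 0.123 0.201]
vase 0.79 [192. 206.] 1718 [ 0.728  0.052 -0.   ] [0.88  0.224 0.066]
vase 0.76 [303. 332.] 3106 [0.325 0.229 0.008] [0.401 0.414 0.066]
jug 0.62 [186. 279.] 2585 [0.613 0.306 0.003] [0.696 0.418 0.126]
funnel 0.8 [337. 208.] 894 [ 0.409 -0.116 -0.   ] [ 0.499 -0.036  0.102]
funnel 0.62 [286. 201.] 4812 [ 0.467 -0.036  0.005] [0.641 0.163 0.2  ]
strainer 0.71 [315. 182.] 293 [ 0.523 -0.225  0.   ] [ 0.596 -0.1    0.029]
mark lid_hinge 0.58 273 199 [0.56  0.107 0.15 ]
mark lid_edge 0.94 264 157 [ 0.756 -0.174 -0.002]
mark vase 0.95 286 368 [0.36  0.413 0.033]
mark vase 0.83 195 230 [0.743 0.2   0.03 ]
mark tea_box 0.87 288 231 [0.508 0.129 0.084]
mark jug 0.72 188 290 [0.629 0.373 0.065]
mark funnel 0.94 339 205 [ 0.45  -0.056  0.036]
mark strainer 0.79 309 182 [ 0.568 -0.113  0.023]
```

Run:
```python
import cv2,numpy as np
a=cv2.imread("pics/top0.png");b=cv2.imread("pics/side0.png")
c=np.hstack([a[100:340,130:400],b[120:360,150:420]]); cv2.imwrite("pics/c0.png",cv2.resize(c,(800,356)))
```

```text
(no output)
```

View pics/c0.png

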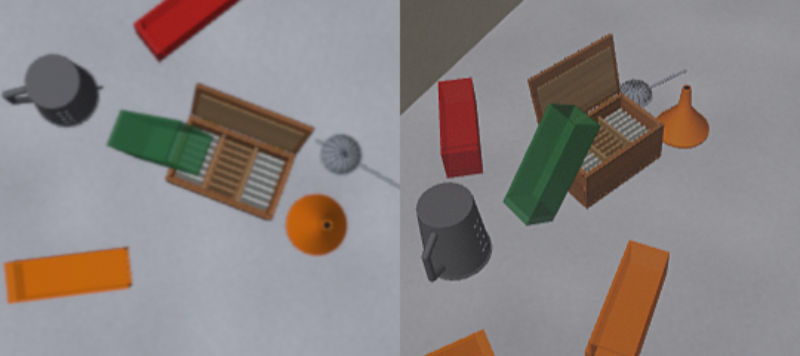

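The green vase (top crop ~(160,145)) leans onto the box's left rim. The lid stands open. The jug is to the left of the vase and the funnel and strainer are to the right of the box. The red and orange vases are look-alikes.

Run:
```python
from h import *
np.set_printoptions(precision=3,suppress=True)
t=np.load("top.npz");s=np.load("side.npz")
W=np.vstack([t["W"].reshape(-1,3),s["W"].reshape(-1,3)]);C=np.vstack([t["im"].reshape(-1,3),s["im"].reshape(-1,3)]).astype(int)
near=(abs(W[:,0]-.56)<.2)&(abs(W[:,1]-.1)<.25)
hsv=cv2.cvtColor(C.astype(np.uint8)[None],cv2.COLOR_BGR2HSV)[0]
g=near&(hsv[:,0]>50)&(hsv[:,0]<85)&(hsv[:,1]>90); br=near&(hsv[:,0]<22)&(hsv[:,1]>70)&(W[:,1]>-.06)
# lid: fit from brown z>.1
L=W[br&(W[:,2]>.105)&(W[:,0]>.54)]
for _ in range(3):
    c=L.mean(0);n=np.linalg.svd(L-c,full_matrices=False)[2][2]; L=L[abs((L-c)@n)<.006]
n*=np.sign(n[0]) ; print("lid n",n,"c",c,len(L),"box yaw",np.arctan2(n[1],n[0]),"lid ang",np.pi/2-np.arctan2(n[2],np.hypot(*n[:2])), "max z",L[:,2].max())
rim=W[br&(abs(W[:,2]-.085)<.004)]
r=cv2.minAreaRect(rim[:,:2].astype(np.float32)*1000); print(len(rim),r,cv2.boxPoints(r))
np.savez("seg",g=W[g],br=W[br])
yaw=np.arctan2(n[1],n[0])
ex=np.array([np.cos(yaw),np.sin(yaw)]);ey=np.array([-ex[1],ex[0]])
for q in(rim,L,W[g]):
    print("along x",np.percentile(q[:,:2]@ex,[1,5,50,95,99]),"y",np.percentile(q[:,:2]@ey,[1,5,50,95,99]))
G=W[g];P=np.c_[G[:,:2]@ex,G[:,:2]@ey,G[:,2]]
print(len(P)); 
for lo in np.arange(0,.2,.02):
    q=P[(P[:,2]>=lo)&(P[:,2]<lo+.02)]
    if len(q)>5: print(round(lo,2),len(q),np.percentile(q[:,0],[2,98]),np.percentile(q[:,1],[2,50,98]))
```

```text
lid n [ 0.915 -0.325 -0.238] c [0.61  0.039 0.163] 3399 box yaw -0.34145086031808475 lid ang 1.8114899700082083 max z 0.20725775773578947
1059 ((543.4956665039062, 63.49574661254883), (182.4583282470703, 116.00032043457031), 70.9924087524414) [[458.945  -3.869]
 [568.621 -41.649]
 [628.046 130.86 ]
 [518.371 168.641]]
along x [0.435 0.436 0.475 0.546 0.548] y [0.152 0.154 0.214 0.324 0.329]
along x [0.548 0.55  0.561 0.573 0.576] y [0.156 0.163 0.24  0.323 0.331]
along x [0.453 0.454 0.481 0.515 0.517] y [0.286 0.293 0.363 0.432 0.44 ]
4181
0.02 43 [0.453 0.517] [0.374 0.441 0.443]
0.04 309 [0.454 0.516] [0.365 0.433 0.442]
0.06 390 [0.453 0.516] [0.355 0.419 0.428]
0.08 529 [0.453 0.516] [0.328 0.402 0.413]
0.1 611 [0.454 0.516] [0.313 0.387 0.399]
0.12 620 [0.454 0.516] [0.299 0.373 0.385]
0.14 808 [0.453 0.516] [0.285 0.353 0.371]
0.16 529 [0.454 0.517] [0.289 0.347 0.358]
0.18 339 [0.455 0.516] [0.321 0.337 0.344]
```

```bash
cat >> h.py <<'E'
yaw=-.341; EX=np.array([np.cos(yaw),np.sin(yaw),0]); EY=np.array([-EX[1],EX[0],0])
def row(xb,yb,z,k=None):
    """row values (turn, shift cm) to put the TCP at box-frame-parallel coords; tool down, tool y along box axis"""
    st=robot.get_state(); p=np.array(st["eef_pos"]); T=R.from_quat(st["tool_rot"])
    best=None
    for i in range(4):
        a=yaw+i*np.pi/2; y=np.array([np.cos(a),np.sin(a),0]); zz=np.array([0,0,-1.]); x=np.cross(y,zz)
        rv=(T.inv()*R.from_matrix(np.c_[x,y,zz])).as_rotvec()
        if (best is None or np.linalg.norm(rv)<np.linalg.norm(best)) if k is None else i==k: best=rv;bi=i
    d=T.inv().apply(xb*EX+yb*EY+[0,0,z]-p)*100
    return bi,np.round(best,3),np.round(d,2)
E
python3 - <<'E'
from h import *
st=robot.get_state(); print(st["clock"],st["eef_pos"],R.from_quat(st["tool_rot"]).as_matrix().round(3))
for k in range(4): print(row(.485,.235,.26,k))
E
```

```text
1.4 [ 0.22970384 -0.4997306   0.23928034] [[-0.909 -0.418  0.   ]
 [-0.418  0.909  0.   ]
 [-0.     0.    -1.   ]]
(0, array([0.   , 0.   , 2.343]), array([-51.14,  38.02,  -2.07]))
(1, array([0.   , 0.   , 0.772]), array([-51.14,  38.02,  -2.07]))
(2, array([-0.   ,  0.   , -0.799]), array([-51.14,  38.02,  -2.07]))
(3, array([-0.  ,  0.  , -2.37]), array([-51.14,  38.02,  -2.07]))
```

Request:
jog_arm([
  [[0, 0, -0.15, -5, 4, -2.1, 0], [0, 0, -0.3, -10, 7.5, -2.1, 0], [0, 0, -0.45, -15, 11, -2.1, 0], [0, 0, -0.6, -20, 15, -2.1, 0], [0, 0, -0.799, -25, 18.5, -2.1, 0], [0, 0, -0.799, -30, 22, -2.1, 0], [0, 0, -0.799, -35, 26, -2.1, 0], [0, 0, -0.799, -40, 30, -2.1, 0], [0, 0, -0.799, -45, 33.5, -2.1, 0], [0, 0, -0.799, -51.1, 38, -2.1, 0], [0, 0, -0.799, -51.1, 38, -2.1, 0], [0, 0, -0.799, -51.1, 38, -2.1, 0]],
], newtons=40)

```text
clock: 2.9
eef_pos: [0.5354, 0.0596, 0.2598]
tool_rot: [-0.577, 0.816, 0.0, -0.0]
contact_force: [0.4, -1.4, 0.0]
opening: -0.002
grip_force: 0.0
```

Run:
```python
from h import *
st=robot.get_state(); print(st["clock"],st["eef_pos"],st["opening"],st["contact_force"],R.from_quat(st["tool_rot"]).as_matrix().round(3))
for t in((.485,.235,.26),(.485,.235,.15),(.485,.31,.15)): print(row(*t,2))
```

```text
2.9 [0.53544812 0.05955902 0.25981505] -0.0016732310294759972 [ 0.38662819 -1.43326552  0.00969085] [[-0.333 -0.943 -0.001]
 [-0.943  0.333 -0.   ]
 [ 0.001  0.001 -1.   ]]
(2, array([ 0.001, -0.001,  0.001]), array([ 0.02, -0.03, -0.02]))
(2, array([ 0.001, -0.001,  0.001]), array([ 1.000e-02, -4.000e-02,  1.098e+01]))
(2, array([ 0.001, -0.001,  0.001]), array([-7.49, -0.05, 10.98]))
```

Request:
jog_arm([
  [[0, 0, 0, 0, 0, 4, 0], [0, 0, 0, 0, 0, 8, 0], [0, 0, 0, 0, 0, 11, 0], [0, 0, 0, -1, 0, 11, 0], [0, 0, 0, -2, 0, 11, 0], [0, 0, 0, -2.7, 0, 11, 0], [0, 0, 0, -3.2, 0, 11, 0], [0, 0, 0, -3.7, 0, 11, 0], [0, 0, 0, -4.2, 0, 11, 0], [0, 0, 0, -4.7, 0, 11, 0], [0, 0, 0, -5, 0, 11, 0]],
])

```text
clock: 4.28
eef_pos: [0.5521, 0.1064, 0.1502]
tool_rot: [-0.577, 0.817, 0.0, -0.0]
contact_force: [0.3, -0.6, 0.4]
opening: -0.002
grip_force: 0.3
```

Run:
```python
from h import *
st=robot.get_state(); print(st["contact_force"])
a=robot.snapshot("top")["image"];b=robot.snapshot("side")["image"]
c=np.hstack([a[100:340,130:400],b[120:360,150:420]]); cv2.imwrite("pics/c1.png",cv2.resize(c,(800,356)))
```

```text
[ 0.33207738 -0.55778542  0.35818955]
```

View pics/c1.png

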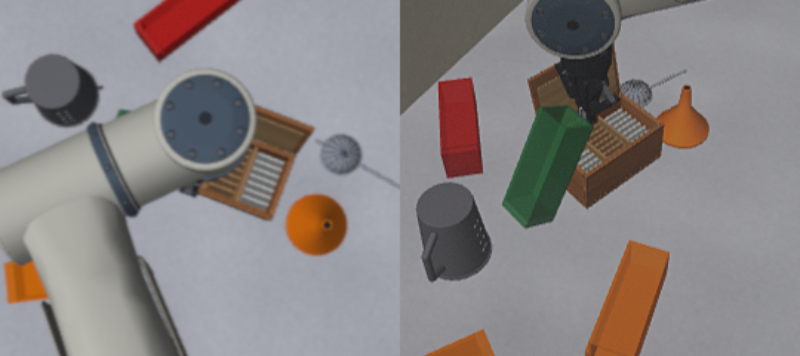

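The side view shows the fingers against the vase's mouth edge (~(585,120)) and the vase tilting up. I'll continue slowly.

Request:
jog_arm([
  [[0, 0, 0, -0.3, 0, 0, 0], [0, 0, 0, -0.6, 0, 0, 0], [0, 0, 0, -0.9, 0, 0, 0], [0, 0, 0, -1.2, 0, 0, 0], [0, 0, 0, -1.5, 0, 0, 0], [0, 0, 0, -1.8, 0, 0, 0], [0, 0, 0, -2.0, 0, 0, 0], [0, 0, 0, -2.2, 0, 0, 0], [0, 0, 0, -2.4, 0, 0, 0], [0, 0, 0, -2.6, 0, 0, 0], [0, 0, 0, -2.8, 0, 0, 0], [0, 0, 0, -3.0, 0, 0, 0], [0, 0, 0, -3.0, 0, 0, 0], [0, 0, 0, -3.0, 0, 0, 0]],
])

```text
clock: 6.12
eef_pos: [0.5621, 0.1343, 0.1503]
tool_rot: [-0.577, 0.817, -0.0, -0.0]
contact_force: [0.9, 0.2, -1.5]
opening: 0.003
grip_force: 0.0
```

Run:
```python
from h import *
np.set_printoptions(precision=3,suppress=True)
print(robot.get_state()["contact_force"])
s=robot.snapshot("side");W=world(s).reshape(-1,3);C=s["image"]
h=cv2.cvtColor(C,cv2.COLOR_BGR2HSV).reshape(-1,3)
g=(abs(W[:,0]-.56)<.2)&(abs(W[:,1]-.15)<.25)&(h[:,0]>50)&(h[:,0]<85)&(h[:,1]>90);G=W[g]
P=np.c_[G@EX,G@EY,G[:,2]]
for lo in np.arange(0,.22,.03):
    q=P[(P[:,2]>=lo)&(P[:,2]<lo+.03)]
    if len(q)>5: print(round(lo,2),len(q),np.percentile(q[:,0],[2,98]),np.percentile(q[:,1],[2,50,98]),q[:,2].max())
cv2.imwrite("pics/c2.png",C)
```

```text
[ 0.864  0.155 -1.474]
0.0 47 [0.453 0.51 ] [0.4   0.458 0.46 ] 0.029614842409722564
0.03 95 [0.453 0.512] [0.406 0.452 0.464] 0.05986919672214386
0.06 125 [0.453 0.508] [0.418 0.455 0.469] 0.08969809634081216
0.09 110 [0.454 0.516] [0.426 0.453 0.473] 0.11878571221115164
0.12 33 [0.453 0.513] [0.415 0.475 0.478] 0.14762240112216096
0.15 24 [0.454 0.492] [0.42  0.443 0.483] 0.17993099237747312
0.18 93 [0.456 0.519] [0.424 0.45  0.484] 0.19846927439840756
```

View pics/c2.png

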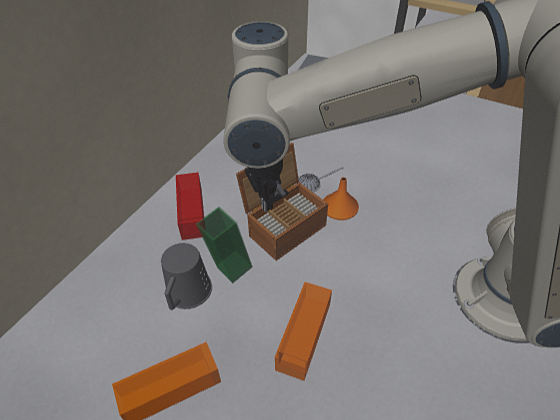

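The vase is up and tilted slightly outward, mid-rock. I'll back the fingers away and let it settle.

Request:
jog_arm([
  [[0, 0, 0, 0.5, 0, 0, 0], [0, 0, 0, 1.5, 0, 0, 0], [0, 0, 0, 3, 0, 0, 0], [0, 0, 0, 5, 0, 0, 0], [0, 0, 0, 7, 0, -2, 0], [0, 0, 0, 7, 0, -6, 0], [0, 0, 0, 7, 0, -10, 0], [0, 0, 0, 7, 0, -10, 0], [0, 0, 0, 7, 0, -10, 0]],
])

```text
clock: 7.3
eef_pos: [0.5381, 0.0677, 0.2499]
tool_rot: [-0.577, 0.817, 0.0, -0.0]
contact_force: [0.4, -0.0, -0.3]
opening: 0.001
grip_force: 0.0
```

```bash
cat > v.py <<'E'
from h import *
np.set_printoptions(precision=3,suppress=True)
print(robot.get_state()["contact_force"])
s=robot.snapshot("side");W=world(s).reshape(-1,3);C=s["image"]
h=cv2.cvtColor(C,cv2.COLOR_BGR2HSV).reshape(-1,3)
g=(abs(W[:,0]-.56)<.2)&(abs(W[:,1]-.15)<.25)&(h[:,0]>50)&(h[:,0]<85)&(h[:,1]>90);G=W[g]
P=np.c_[G@EX,G@EY,G[:,2]]
for lo in np.arange(0,.22,.03):
    q=P[(P[:,2]>=lo)&(P[:,2]<lo+.03)]
    if len(q)>5: print(round(lo,2),len(q),np.percentile(q[:,0],[2,98]),np.percentile(q[:,1],[2,50,98]),q[:,2].max())
import sys
cv2.imwrite(sys.argv[1],C)
for t in((.61,.242,.26),(.61,.242,.18),(.51,.242,.18)): print(row(*t,2))
E
python3 v.py pics/c3.png
```

```text
[ 0.37  -0.045 -0.298]
0.0 84 [0.454 0.515] [0.398 0.455 0.457] 0.029774975105838264
0.03 153 [0.454 0.513] [0.41  0.456 0.457] 0.05998719089228688
0.06 163 [0.454 0.514] [0.399 0.456 0.458] 0.08968737810949046
0.09 144 [0.453 0.516] [0.399 0.457 0.458] 0.11974634816683782
0.12 128 [0.454 0.515] [0.398 0.457 0.459] 0.14990014753485414
0.15 121 [0.454 0.515] [0.398 0.457 0.459] 0.17971254282577231
0.18 152 [0.454 0.519] [0.397 0.436 0.46 ] 0.19277980657100935
(2, array([ 0.002, -0.001, -0.001]), array([  0.16, -12.57,  -1.09]))
(2, array([ 0.002, -0.001, -0.001]), array([  0.16, -12.58,   6.91]))
(2, array([ 0.002, -0.001, -0.001]), array([ 0.16, -2.58,  6.93]))
```

The vase is upright. Next, bring the fingers behind the lid and push it forward to about 1.2 rad.

Request:
jog_arm([
  [[0, 0, 0, 0, 0, -2, 0], [0, 0, 0, 0.2, -4, -2, 0], [0, 0, 0, 0.2, -8, -2, 0], [0, 0, 0, 0.2, -12.8, -2, 0], [0, 0, 0, 0.2, -12.8, 1, 0], [0, 0, 0, 0.2, -12.8, 4, 0], [0, 0, 0, 0.2, -12.8, 6.3, 0], [0, 0, 0, 0.2, -12, 6.3, 0], [0, 0, 0, 0.2, -11, 6.3, 0], [0, 0, 0, 0.2, -10, 6.3, 0], [0, 0, 0, 0.2, -9, 6.3, 0], [0, 0, 0, 0.2, -8, 6.3, 0], [0, 0, 0, 0.2, -7, 6.3, 0], [0, 0, 0, 0.2, -6, 6.3, 0], [0, 0, 0, 0.2, -5, 6.4, 0]],
])

```text
clock: 9.22
eef_pos: [0.5843, 0.05, 0.1859]
tool_rot: [-0.577, 0.817, 0.0, -0.0]
contact_force: [1.2, 0.2, -1.0]
opening: -0.001
grip_force: 0.6
```

```bash
python3 v.py pics/c4.png
python3 - <<'E'
from h import *
for a in (1.2,1,.8,.6,.4,.2,0): print(a,row(.546-.095*np.cos(a)+.008*np.sin(a)+.0145,.242,.093+.095*np.sin(a)+.008*np.cos(a),2)[1:])
E
```

```text
[ 1.173  0.213 -0.96 ]
0.0 82 [0.454 0.514] [0.402 0.455 0.456] 0.029791048182518653
0.03 143 [0.454 0.515] [0.402 0.455 0.456] 0.0598778722183515
0.06 148 [0.454 0.514] [0.397 0.455 0.456] 0.08999483443110379
0.09 143 [0.453 0.515] [0.398 0.454 0.456] 0.11974868898823754
0.12 134 [0.453 0.515] [0.395 0.455 0.456] 0.1497829249154612
0.15 116 [0.453 0.516] [0.395 0.455 0.456] 0.17969814219402513
0.18 148 [0.454 0.518] [0.392 0.432 0.456] 0.1920344223503473
(2, array([ 0.001, -0.   ,  0.   ]), array([ 0.05, -7.7 , -7.42]))
(2, array([ 0.001, -0.   ,  0.   ]), array([ 0.05, -7.71,  0.58]))
(2, array([ 0.001, -0.   ,  0.   ]), array([0.05, 2.29, 0.6 ]))
1.2 (array([ 0.001, -0.   ,  0.   ]), array([ 0.05, -0.06,  0.15]))
1 (array([ 0.001, -0.   ,  0.   ]), array([0.05, 1.7 , 0.87]))
0.8 (array([ 0.001, -0.   ,  0.   ]), array([0.05, 3.28, 1.93]))
0.6 (array([ 0.001, -0.   ,  0.   ]), array([0.05, 4.62, 3.28]))
0.4 (array([ 0.001, -0.   ,  0.   ]), array([0.05, 5.67, 4.86]))
0.2 (array([ 0.001, -0.   ,  0.   ]), array([0.05, 6.38, 6.63]))
0 (array([ 0.001, -0.   ,  0.   ]), array([0.05, 6.73, 8.5 ]))
```

View pics/c4.png

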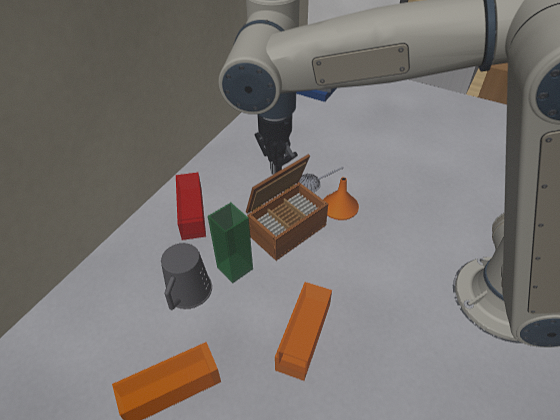

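The vase stands upright at about (232,240). The lid, at about (280,182), is past vertical and following the fingers. I'll continue along the arc.

Request:
jog_arm([
  [[0, 0, 0, 0, 0.8, 0.5, 0], [0, 0, 0, 0, 1.7, 0.9, 0], [0, 0, 0, 0, 2.5, 1.4, 0], [0, 0, 0, 0, 3.3, 1.9, 0], [0, 0, 0, 0, 4.0, 2.6, 0], [0, 0, 0, 0, 4.6, 3.3, 0], [0, 0, 0, 0, 5.2, 4.1, 0], [0, 0, 0, 0, 5.7, 4.9, 0], [0, 0, 0, 0, 6.1, 5.7, 0], [0, 0, 0, 0, 6.4, 6.5, 0], [0, 0, 0, 0, 6.6, 7.1, 0], [0, 0, 0, 0, 6.7, 7.6, 0], [0, 0, 0, 0, 6.7, 8.0, 0], [0, 0, 0, 0, 6.7, 8.2, 0], [0, 0, 0, 0, 6.7, 8.4, 0], [0, 0, 0, 0, 6.7, 8.5, 0], [0, 0, 0, 0, 6.7, 8.6, 0]],
])

```text
clock: 11.4
eef_pos: [0.5221, 0.0722, 0.101]
tool_rot: [-0.577, 0.817, -0.0, 0.0]
contact_force: [-4.1, -0.2, 10.0]
opening: -0.002
grip_force: 4.9
```

Request:
jog_arm([
  [[0, 0, 0, 0, 0, 0.1, 0], [0, 0, 0, 0, 0, 0.2, 0], [0, 0, 0, 0, 0, 0.3, 0], [0, 0, 0, 0, 0, 0.3, 0]],
])

```text
clock: 11.9
eef_pos: [0.5222, 0.0721, 0.1008]
tool_rot: [-0.577, 0.817, -0.001, 0.001]
contact_force: [-11.1, 1.3, 23.6]
opening: 0.001
grip_force: 11.8
```

Hard against the stop at the right height. I'll lift straight up and clear away.

Request:
jog_arm([
  [[0, 0, 0, 0, 0, -0.5, 0], [0, 0, 0, 0, 0, -2, 0], [0, 0, 0, 0, 0, -6, 0], [0, 0, 0, 0, 0, -11, 0], [0, 0, 0, 0, 0, -16, 0], [0, 0, 0, 4, 4, -16, 0], [0, 0, 0, 8, 8, -16, 0], [0, 0, 0, 12, 12, -16, 0], [0, 0, 0, 16, 16, -16, 0], [0, 0, 0, 20, 16, -16, 0], [0, 0, 0, 24, 16, -16, 0], [0, 0, 0, 24, 16, -16, 0]],
])

```text
clock: 13.4
eef_pos: [0.2901, -0.1022, 0.2581]
tool_rot: [-0.575, 0.818, -0.001, 0.001]
contact_force: [-0.0, 0.4, 0.2]
opening: 0.0
grip_force: 0.0
```

```bash
python3 v.py pics/c5.png|head -9
python3 - <<'E'
from h import *
s=robot.snapshot("top");W=world(s);P=W.reshape(-1,3);x=P@EX;y=P@EY
m=(x>.43)&(x<.55)&(y>.16)&(y<.32)&(P[:,2]>.05)
for lo in np.arange(.43,.55,.02):
    q=P[m&(x>=lo)&(x<lo+.02)]; print(round(lo,2),len(q),np.percentile(q[:,2],[5,50,95]).round(4))
cv2.imwrite("pics/t5.png",s["image"])
a=cv2.imread("pics/c5.png"); c=np.hstack([s["image"][100:340,130:400],a[120:360,150:420]]); cv2.imwrite("pics/c6.png",cv2.resize(c,(800,356)))
E
```

```text
[-0.009  0.364  0.187]
0.0 81 [0.455 0.515] [0.411 0.455 0.456] 0.029876536762118988
0.03 140 [0.453 0.514] [0.403 0.455 0.456] 0.05974054879062096
0.06 141 [0.454 0.514] [0.398 0.455 0.456] 0.08966568650167539
0.09 127 [0.453 0.515] [0.398 0.455 0.456] 0.11944940528679893
0.12 98 [0.453 0.518] [0.395 0.455 0.456] 0.1497914969944556
0.15 91 [0.454 0.516] [0.395 0.455 0.456] 0.17949003906177874
0.18 131 [0.455 0.518] [0.392 0.432 0.456] 0.19216001624685597
(2, array([-0.001,  0.001, -0.003]), array([-24.12, -30.15,  -0.16]))
0.43 602 [0.0905 0.0941 0.0976]
0.45 602 [0.0909 0.094  0.0973]
0.47 593 [0.091  0.0942 0.0976]
0.49 595 [0.0908 0.0942 0.0975]
0.51 592 [0.0909 0.0943 0.0978]
0.53 508 [0.0888 0.0943 0.0981]Traceback (most recent call last):
  File "<stdin>", line 5, in <module>
    return _quantile_unchecked(
        a, q, axis, out, overwrite_input, method, keepdims, weights)
    return _ureduce(a,
                    func=_quantile_ureduce_func,
    ...<5 lines>...
                    overwrite_input=overwrite_input,
                    method=method)
    r = func(a, **kwargs)
    result = _quantile(arr,
                       quantiles=q,
    ...<2 lines>...
                       out=out,
                       weights=wgt)
    slices_having_nans = np.isnan(arr[-1, ...])
                                  ~~~^^^^^^^^^
IndexError: index -1 is out of bounds for axis 0 with size 0
```

The lid is flat at 94 mm across its depth, so it is shut. The vase is upright and the robot is clear.

```bash
python3 -c "
from rig import robot
print(robot.hand_in())"
```

```text
the job is handed in; nothing more can be done
None
```

The vase stands upright on its base beside the box, the tea box lid is pressed flat shut, and I handed the job in at about 13.5 s; the jug, funnel and strainer were never approached, though I did not re-measure them at the end.

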